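# Find the coin tin by its heft

### The arm

A 6-joint arm with a two-finger parallel gripper is mounted at the origin on the work surface. World frame = base frame: x ahead of the robot, y to its left, z up, the work surface at z = 0. Lengths are in m, angles in rad, forces in N, time in s.
With the tool pointing down it reaches from about 0.35 to 0.975 m from the base axis. Payload 17.4 kg.
Tool frame: the origin (TCP) lies on the centre line of the jaws, within the pads' length; the fingertips stand 22 mm ahead of it and the grasp point (between the pads) lies 3 mm ahead of it; y points along the fingers, x is the direction in which the jaws open and shut, and the axes are right-handed (so a half turn about y gives the same grasp; the last joint's range is limited). The gripper opens to 85 mm and grips with 20 to 120 N. Pads are 22 mm wide; open, the fingers measure 114 mm over their backs; the gripper's body (76 mm by 85 mm) begins 54 mm behind the grasp point. The pads swing forward as they close: fully open they stand 13 mm farther back than shut.
Start: joints at [1.167, 0.116, 1.442, -0, 1.584, -0.038], TCP at [0.241, 0.63, 0.253] pointing down, gripper open.
Joint ranges: [-2.83, 2.83], [-0.83, 2.19], [0.07, 2.5], [-1.14, 4.28], [0.01, 3], [-2.97, 2.97]. Speed limits (rad/s): [1.89, 1.89, 2.22, 3.14, 3.14, 3.14].

### API

Orientations are given as [roll, pitch, yaw] about the fixed x, y, z axes, in that order (R = Rz(yaw) Ry(pitch) Rx(roll)).
In Python, from plant import robot gives the robot as it stands. The module is installed in compiled form; this text tells all that it offers.
- The arm moves only by the tool carry_out, never from a script. Its argument "targets" is a list of rows, each a list of 2 entries, a list of its own where there are three numbers: the shift along the tool's x, y, z in cm, then the turn, a rotation vector about the tool's x, y, z in rad. A call has 1 to 12 rows; each row shifts and turns the commanded pose from where the row before left it, along the tool's axes as they then stand; what a row does not reach is not made up. A row lasts 1/10 s, in which the tool goes at most 50 mm and 8.59 degrees, less where a joint would pass 70% of its speed; a pose out of reach is approached as far as the arm can. A call with a gripper value outside its range is refused whole. "jaw" is the finger opening in cm, from 0 to 8.54, set as the call begins (left out, the last holds). The fingers move at their own pace and stop on an object; the grip force is fixed at half the most. Time passes only in rows, so rows that do not move let the fingers close. It gives the time, the measured TCP pose, the force and the opening at its end, in the units of the state.
- robot.state(): the state, without advancing time (a new reading comes with each control period).
- robot.read_camera(name): name is "scene" or "top" or "wrist"; returns a dict with "color" (384x512x3 uint8, red, green, blue), "K" (3x3 intrinsics, pixels), "dist" ([k1, k2, p1, p2, k3] as OpenCV has them; the pictures are not rectified), "xyz" and "attitude" of the camera in the world. Camera axes: x right, y down, z forward; pixel columns grow to the right and rows downward; lengths in m; the calibration is good to about 2 mm. A picture is of the moment at which its call begins. There is no depth.
- robot.close_job(): hands the job in, once; it reports no verdict.
Trained networks look in the newest picture that a camera, given by its name, has taken for a name from the list of things; names that differ only in an ending like _2 or _b are one class to them, and where a whole thing is asked for, a point or a joint stands for the part that bears it (a point fixed in the world has none). Each returns a list of dicts, best first, with "confidence" (0 to 1); they miss things now and then, are a little off and sometimes report something else, mostly with a low value. They report only what shows in the picture. A call takes as long as a camera call.
- robot.look_for(camera, label): "rect" ([left, top, right, bottom] in pixels, round what is visible of it).
The state is a dict: "time_s": time; "joints": joint angles; "qvel": joint speeds; "effort": joint torques, N m; "position": TCP position; "ee_rot": TCP orientation; "ft_force": force on the tool from outside, world axes, zero at the start; "torque": the same for the moment, N m; "opening": opening from 0.0 (shut) to 1.0 (fully open).
Only numpy, scipy, OpenCV 4.12 (cv2) and the standard library are available. Lean on these libraries where they do the work, as an engineer would, in place of code of your own. Each camera call takes 0.05 s, during which the arm holds its last target. There are 200 camera calls.

### The job

One of the three identical closed tins on the entry shelf holds the coins and is clearly heavier than the other two; the lids stay shut, so find it by feel: from the robot's left to its right, lift each tin in turn a few centimetres clear of the shelf, and stand it upright on the shelf again before lifting the next (the last may stay in the hand if it is the heaviest). Then hold the heaviest tin up, upright and still, more than 10 cm clear of the shelf, with the other two standing on the shelf, and finish while still holding it there. Leave all the other things on the shelf where they are.

Things in the scene. Friction and masses are not known exactly. Their poses are not given: they have to be found in the camera images.
- tin_left_mid (a point): one of three identical closed square tins of plain metal, 52 x 52 mm and 80 mm tall, standing upright; this is the tin that starts on the robot's left (+y). The point is its centre, 40 mm above its underside; z up along the tin, x and y square to its side faces. Weight hidden: the heaviest tin with its loose contents weighs 0.55 to 0.8 kg, each of the others 0.1 to 0.35 kg, and any of the three may be the heaviest
- tin_centre_mid (a point): one of three identical closed square tins of plain metal, 52 x 52 mm and 80 mm tall, standing upright; this is the tin that starts in the middle. The point is its centre, 40 mm above its underside; z up along the tin, x and y square to its side faces. Weight hidden: the heaviest tin with its loose contents weighs 0.55 to 0.8 kg, each of the others 0.1 to 0.35 kg, and any of the three may be the heaviest
- tin_right_mid (a point): one of three identical closed square tins of plain metal, 52 x 52 mm and 80 mm tall, standing upright; this is the tin that starts on the robot's right (-y). The point is its centre, 40 mm above its underside; z up along the tin, x and y square to its side faces. Weight hidden: the heaviest tin with its loose contents weighs 0.55 to 0.8 kg, each of the others 0.1 to 0.35 kg, and any of the three may be the heaviest
- padlock: chrome padlock lying flat, body 34 x 44 x 24 mm, shackle to its +x; origin under the centre of the body; bystander
- remote: grey plastic gate remote lying flat, 62 (x) x 36 (y) x 14 mm; origin under its centre; bystander
- dish: green glass dish, 120 mm across, 32 mm high; origin under its centre; bystander
- glasses_case: black glasses case, 65 (x) x 150 (y) x 36 mm; origin under its centre; bystander
- clothes_brush: wooden clothes brush, 130 (x) x 45 (y) x 36 mm; origin under its centre; bystander

How it is judged:
On the way, in this order (a step that is already met when the one before it is completed fails the run):
1. the left tin is lifted in the fingers at least 15 mm clear of the shelf (height (world z) of tin_left_mid above 0.055 m and contact force between tin_left and the fingers above 1 N and contact force between tin_left and table below 0.05 N), for 0.2 s.
2. the middle tin is lifted in the fingers at least 15 mm clear of the shelf, the tins before it standing upright on the shelf (height (world z) of tin_centre_mid above 0.055 m and contact force between tin_centre and the fingers above 1 N and contact force between tin_centre and table below 0.05 N and height (world z) of tin_left_mid below 0.045 m and angle between tin_left_mid's own z axis and vertical below 0.12 rad and contact force between tin_left and table above 0.4 N), for 0.2 s.
3. the right tin is lifted in the fingers at least 15 mm clear of the shelf, the tins before it standing upright on the shelf (height (world z) of tin_right_mid above 0.055 m and contact force between tin_right and the fingers above 1 N and contact force between tin_right and table below 0.05 N and height (world z) of each of tin_left_mid, tin_centre_mid below 0.045 m and angle between each of tin_left_mid, tin_centre_mid's own z axis and vertical below 0.12 rad and contact force between each of tin_left, tin_centre and table above 0.4 N), for 0.2 s.
At the end, for the whole second after the job is handed in: The heaviest tin is held in the fingers alone, its underside more than 95 mm above the shelf, within 0.35 rad of upright and slower than 0.05 m/s; the two lighter tins (each pressing on the shelf with under 4.4 N) stand on the shelf board within 0.12 rad of upright, untouched by the fingers (((height (world z) of tin_left_mid above 0.135 m and contact force between tin_left and the fingers above 1 N and contact force between tin_left and table below 0.05 N and angle between tin_left_mid's own z axis and vertical below 0.35 rad and linear speed of tin_left below 0.05 m/s and height (world z) of each of tin_centre_mid, tin_right_mid below 0.045 m and angle between each of tin_centre_mid, tin_right_mid's own z axis and vertical below 0.12 rad and contact force between tin_centre and table between 0.4 and 4.4 N and contact force between each of tin_centre, tin_right and the fingers below 0.05 N and contact force between tin_left and tin_centre below 0.05 N and contact force between tin_right and table between 0.4 and 4.4 N and contact force between tin_left and tin_right below 0.05 N) or (height (world z) of tin_centre_mid above 0.135 m and contact force between tin_centre and the fingers above 1 N and contact force between tin_centre and table below 0.05 N and angle between tin_centre_mid's own z axis and vertical below 0.35 rad and linear speed of tin_centre below 0.05 m/s and height (world z) of each of tin_left_mid, tin_right_mid below 0.045 m and angle between each of tin_left_mid, tin_right_mid's own z axis and vertical below 0.12 rad and contact force between tin_left and table between 0.4 and 4.4 N and contact force between each of tin_left, tin_right and the fingers below 0.05 N and contact force between tin_centre and tin_left below 0.05 N and contact force between tin_right and table between 0.4 and 4.4 N and contact force between tin_centre and tin_right below 0.05 N) or (height (world z) of tin_right_mid above 0.135 m and contact force between tin_right and the fingers above 1 N and contact force between tin_right and table below 0.05 N and angle between tin_right_mid's own z axis and vertical below 0.35 rad and linear speed of tin_right below 0.05 m/s and height (world z) of each of tin_left_mid, tin_centre_mid below 0.045 m and angle between each of tin_left_mid, tin_centre_mid's own z axis and vertical below 0.12 rad and contact force between tin_left and table between 0.4 and 4.4 N and contact force between each of tin_left, tin_centre and the fingers below 0.05 N and contact force between tin_right and tin_left below 0.05 N and contact force between tin_centre and table between 0.4 and 4.4 N and contact force between tin_right and tin_centre below 0.05 N))); the arm keeps its last pose, push and grip.
It fails at once if a bystander is moved more than 25 mm (distance of any of padlock, remote, dish, glasses_case, clothes_brush from where it was at the start of the episode above 0.025 m).
It also fails if it takes over 72 s, if anything falls off the work surface, if the arm or the gripper's body presses on something with over 40 N, if the wrist force passes 120 N, or if a joint passes its speed limit or range.

## Working session

There is one attempt and no reset: what is moved stays moved. The work goes in short steps, Python scripts to look and compute and a tool call to move; the robot and the scene stay as the last step left them, time stands still between calls to the robot, and variables do not carry over. Pictures are saved under pics/ and viewed, about 8 in all and at most 12, crops included, and the job is handed in when it is done.

Besides the shell and the picture viewer there is one more tool, called after "Call:" as name(argument=value, ...) on one line, values as JSON. carry_out: Moves the arm, as the interface text tells. Its arguments: {"type":"object","properties":{"targets":{"type":"array"},"jaw":{"type":"number"}},"required":["targets"]}

```bash
mkdir -p pics; cat > h.py <<'E'
import numpy as np, cv2
from scipy.spatial.transform import Rotation as R
from plant import robot
def ray(cam,uv):
    p=cv2.undistortPoints(np.array([[uv]],float),np.array(cam["K"]),np.array(cam["dist"]))[0,0]
    a=np.array(cam["attitude"],float)
    M=a if a.shape==(3,3) else R.from_euler('xyz',a).as_matrix()
    return np.array(cam["xyz"],float),M@np.array([p[0],p[1],1])
def at_z(cam,uv,z):
    o,d=ray(cam,uv); return o+d*(z-o[2])/d[2]
def save(cam,name): cv2.imwrite('pics/'+name,cam["color"][:,:,::-1])
E
python3 - <<'E'
from h import *
s=robot.state();print(s)
for n in("top","scene"):
    c=robot.read_camera(n);save(c,n+'0.png');print(n,c["xyz"],c["attitude"],c["K"][0][0])
    for l in("tin_left_mid","padlock","remote","dish","glasses_case","clothes_brush"):
        for d in robot.look_for(n,l)[:4]:
            r=d["rect"];u=[(r[0]+r[2])/2,(r[1]+r[3])/2]
            print(l,round(d["confidence"],2),np.round(r),np.round(at_z(c,u,0.04 if 'tin' in l else .015),3))
E
```

```text
{'time_s': 0.0, 'joints': array([ 1.16719001e+00,  1.16501480e-01,  1.44226381e+00, -4.92646866e-06,
        1.58396512e+00, -3.78314516e-02]), 'qvel': array([ 4.93426243e-04,  7.30291820e-04, -9.51257649e-06, -1.86562529e-03,
        1.80150115e-03, -9.67458453e-04]), 'effort': array([-2.89622760e-03, -7.31986284e+01, -6.32498860e+01, -2.78275611e-04,
        6.28207184e-03, -8.90351635e-05]), 'position': array([0.24139831, 0.63019403, 0.2525526 ]), 'ee_rot': array([-1.57075822e+00,  1.13712487e-03,  1.20502142e+00]), 'ft_force': array([ 1.00726506, -0.11240293, -0.13557851]), 'torque': array([ 0.0465209 ,  0.02619926, -0.02200729]), 'opening': 1.0016037811826952}
top [ 0.45650067 -0.02260302  1.35131604] [-3.02563701  0.01662305 -1.54378931] 420.17129939637596
tin_left_mid 0.84 [165. 216. 184. 234.] [0.491 0.261 0.04 ]
padlock 0.52 [213. 209. 223. 223.] [0.525 0.129 0.015]
remote 0.61 [296. 191. 307. 211.] [ 0.579 -0.137  0.015]
dish 0.91 [210. 129. 245. 164.] [0.751 0.107 0.015]
glasses_case 0.63 [ 91. 217. 136. 239.] [0.479 0.461 0.015]
clothes_brush 0.9 [407. 208. 430. 251.] [ 0.499 -0.503  0.015]
clothes_brush 0.73 [299. 191. 308. 213.] [ 0.577 -0.142  0.015]
scene [ 1.33340015 -0.09093834  1.23738742] [-2.59506849 -0.01159715  1.50303526] 397.42865165816244
tin_left_mid 0.83 [328. 147. 344. 167.] [0.491 0.263 0.04 ]
padlock 0.44 [297. 161. 310. 176.] [0.518 0.139 0.015]
remote 0.61 [223. 177. 238. 197.] [ 0.584 -0.132  0.015]
remote 0.25 [329. 146. 346. 169.] [0.476 0.276 0.015]
dish 0.71 [286. 208. 321. 237.] [0.739 0.112 0.015]
dish 0.58 [328. 149. 346. 168.] [0.482 0.274 0.015]
glasses_case 0.6 [366. 147. 406. 168.] [0.486 0.463 0.015]
clothes_brush 0.95 [121. 157. 141. 192.] [ 0.507 -0.498  0.015]
```

```bash
python3 - <<'E'
from h import *
c=robot.read_camera("top")
for l in("tin_left_mid","tin_centre_mid","tin_right_mid"):
    for d in robot.look_for("top",l)[:4]:
        r=d["rect"];u=[(r[0]+r[2])/2,(r[1]+r[3])/2]
        print(l,round(d["confidence"],2),np.round(r),np.round(at_z(c,u,0.06),3))
im=c["color"][100:280,80:440,::-1]
cv2.imwrite('pics/a.png',cv2.resize(im,(800,400),interpolation=cv2.INTER_CUBIC))
print(R.from_euler('xyz',robot.state()["ee_rot"]).as_matrix().round(3))
E
```

```text
tin_left_mid 0.63 [162. 221. 182. 234.] [0.484 0.263 0.06 ]
tin_centre_mid 0.67 [249. 190. 270. 208.] [ 0.579 -0.003  0.06 ]
tin_right_mid 0.55 [332. 224. 350. 246.] [ 0.475 -0.252  0.06 ]
[[ 0.358  0.    -0.934]
 [ 0.934  0.     0.358]
 [ 0.    -1.    -0.   ]]
```

View pics/a.png

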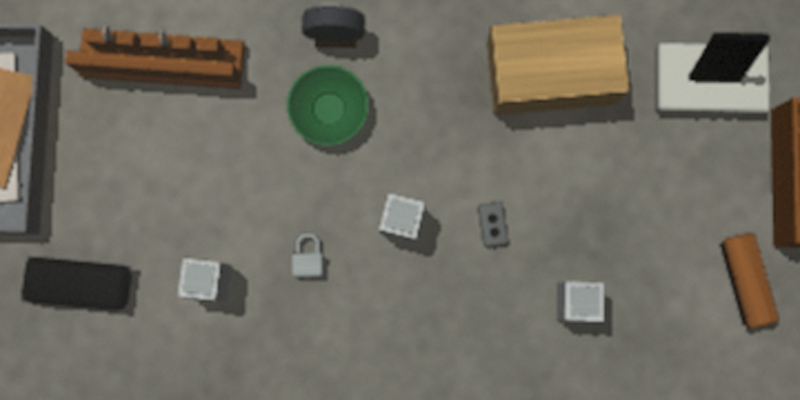

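```bash
cat >> h.py <<'E'
def rects(c,boxes,z=.08,thr=None):
    g=c["color"].min(2); out=[]
    for (l,t,r,b) in boxes:
        s=g[t:b,l:r].astype(np.uint8); th=thr or cv2.threshold(s,0,255,cv2.THRESH_OTSU)[0]
        m=(s>th).astype(np.uint8); k,lab,st,ce=cv2.connectedComponentsWithStats(m); i=1+st[1:,4].argmax()
        v,u=np.where(lab==i); P=np.array([at_z(c,(a+l,q+t),z)[:2] for a,q in zip(u,v)])
        q=cv2.minAreaRect((P*1000).astype(np.float32)); out.append((np.round(q[0],1),np.round(q[1],1),round(q[2],1))); print(*out[-1],'thr',th)
    return out
def go(xy,jaw_deg,z):
    """rows-needed summary: shift in tool axes cm, turn about tool y"""
    s=robot.state(); M=R.from_euler('xyz',s["ee_rot"]).as_matrix()
    d=np.array([*xy,z])-s["position"]; a=np.degrees(np.arctan2(M[1,0],M[0,0]))
    t=(jaw_deg-a+90)%180-90
    print('TCP',s["position"].round(4),'jaw axis deg',a.round(1),'shift cm before turn',(M.T@d*100).round(2),
      'turn about tool y rad',-np.radians(t).round(3),'shift cm after turn',((R.from_euler('z',t,degrees=True).as_matrix()@M).T@d*100).round(2))
E
python3 - <<'E'
from h import *
c=robot.read_camera("top")
rects(c,[(152,207,190,243),(242,180,280,215),(325,220,360,253)])
go((.485,.262),90,.25)
E
```

```text
[490.4 269.2] [53.7 53.3] 85.8 thr 128.0
[583.7  -5. ] [53.1 52.6] 77.3 thr 128.0
[ 474.6 -254.3] [53.4 50.9] 0.1 thr 121.0
TCP [0.2414 0.6303 0.2533] jaw axis deg 69.0 shift cm before turn [-25.68   0.33 -35.92] turn about tool y rad -0.366 shift cm after turn [-36.83   0.33 -24.36]
```

Call:
carry_out(targets=[[[0,0,0],[0,-0.1,0]],[[0,0,0],[0,-0.1,0]],[[0,0,0],[0,-0.1,0]],[[-3.84,0,-3.03],[0,0,0]],[[-3.84,0,-3.03],[0,0,0]],[[-3.84,0,-3.03],[0,0,0]],[[-3.84,0,-3.03],[0,0,0]],[[-3.84,0,-3.03],[0,0,0]],[[-3.84,0,-3.03],[0,0,0]],[[-3.84,0,-3.03],[0,0,0]],[[-3.84,0,-3.03],[0,0,0]],[[-3.84,0,-3.03],[0,0,0]]], jaw=8.54)

```text
time_s: 2.15
position: [0.4916, 0.2657, 0.2536]
ee_rot: [-1.571, -0.0, 1.505]
ft_force: [0.1, -0.1, -0.8]
opening: 1.0
```

Call:
carry_out(targets=[[[0,0,0],[0,0,0]],[[0,0,0],[0,0,0]],[[0,0,0],[0,0,0]]])

```text
time_s: 2.45
position: [0.4905, 0.2681, 0.2534]
ee_rot: [-1.571, -0.0, 1.505]
ft_force: [0.1, 0.9, -0.8]
opening: 0.999
```

```bash
python3 - <<'E'
from h import *
s=robot.state();print(s["time_s"])
go((.489,.266),86,.048)
c=robot.read_camera("wrist");save(c,'w1.png');print(c["xyz"],c["attitude"])
print([ (d["confidence"],d["rect"]) for d in robot.look_for("wrist","tin_left_mid")])
E
```

```text
2.45
TCP [0.4905 0.2681 0.2534] jaw axis deg 86.3 shift cm before turn [-0.22 20.54  0.13] turn about tool y rad 0.004 shift cm after turn [-0.23 20.54  0.13]
[0.42554515 0.27303484 0.37454854] [ 2.88019954e+00 -1.15960728e-03  1.50557264e+00]
[(0.81, [218.4, 132.7, 278.2, 198.0])]
```

View pics/w1.png

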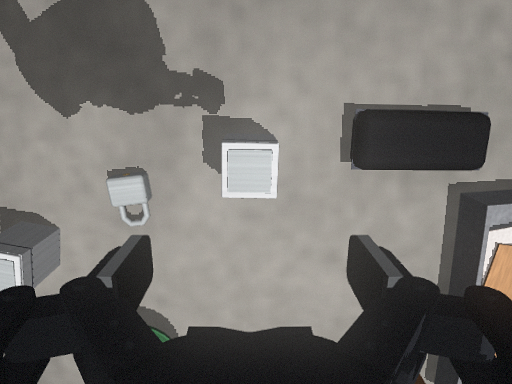

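```bash
python3 - <<'E'
from h import *
c=robot.read_camera("wrist")
q=rects(c,[(205,125,290,210)],thr=150)
for u in[(222,142),(278,142),(277,197),(222,197)]: print(at_z(c,u,.08).round(4))
go(q[0][0]/1000,86,.048)
E
```

```text
[486.9 267.3] [78.9 78.4] 86.3 thr 150
[0.4614 0.2468 0.08  ]
[0.4646 0.2969 0.08  ]
[0.516  0.2938 0.08  ]
[0.5127 0.2425 0.08  ]
TCP [0.4903 0.2685 0.2533] jaw axis deg 86.3 shift cm before turn [-0.15 20.53  0.33] turn about tool y rad 0.006 shift cm after turn [-0.15 20.53  0.33]
```

Call:
carry_out(targets=[[[0.15,4,0.15],[0,0,0]],[[0,4,0],[0,0,0]],[[0,4,0],[0,0,0]],[[0,4,0],[0,0,0]],[[0,2.5,0],[0,0,0]],[[0,2,0],[0,0,0]],[[0,0,0],[0,0,0]],[[0,0,0],[0,0,0]]])

```text
time_s: 3.4
position: [0.4893, 0.2697, 0.0489]
ee_rot: [-1.571, 0.0, 1.506]
ft_force: [-0.6, 0.6, 1.2]
opening: 1.002
```

Call:
carry_out(targets=[[[0,0,0],[0,0,0]],[[0,0,0],[0,0,0]],[[0,0,0],[0,0,0]],[[0,0,0],[0,0,0]],[[0,0,0],[0,0,0]],[[0,0,0],[0,0,0]],[[0,0,0],[0,0,0]],[[0,0,0],[0,0,0]]], jaw=3)

```text
time_s: 4.2
position: [0.49, 0.2694, 0.0497]
ee_rot: [-1.572, -0.001, 1.505]
ft_force: [-2.0, -1.2, 6.2]
opening: 0.605
```

Call:
carry_out(targets=[[[0,-0.5,0],[0,0,0]],[[0,-1,0],[0,0,0]],[[0,-1,0],[0,0,0]],[[0,-1,0],[0,0,0]],[[0,-0.5,0],[0,0,0]],[[0,0,0],[0,0,0]],[[0,0,0],[0,0,0]],[[0,0,0],[0,0,0]],[[0,0,0],[0,0,0]],[[0,0,0],[0,0,0]]])

```text
time_s: 5.2
position: [0.4893, 0.2691, 0.088]
ee_rot: [-1.57, 0.0, 1.505]
ft_force: [-0.3, 0.7, -1.3]
opening: 0.606
```

```bash
python3 - <<'E'
from h import *
s=robot.state();print(s["time_s"],s["position"],s["ft_force"],s["torque"],s["opening"])
c=robot.read_camera("wrist");save(c,'w2.png')
s=robot.state();print(s["ft_force"])
E
```

```text
5.2 [0.48933607 0.26910748 0.08797297] [-0.30072593  0.65767563 -1.27946417] [-0.0205285  -0.00256032  0.02663645] 0.6057041613630714
[ 0.44356781  0.2878013  -0.99077715]
```

View pics/w2.png

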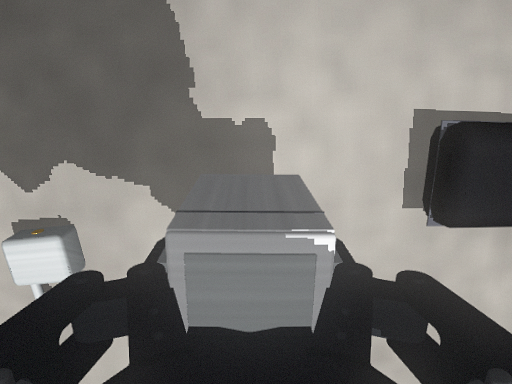

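Call:
carry_out(targets=[[[0,1,0],[0,0,0]],[[0,1,0],[0,0,0]],[[0,1,0],[0,0,0]],[[0,0.5,0],[0,0,0]],[[0,0.3,0],[0,0,0]],[[0,0.15,0],[0,0,0]],[[0,0,0],[0,0,0]],[[0,0,0],[0,0,0]]])

```text
time_s: 6.05
position: [0.4897, 0.2692, 0.0497]
ee_rot: [-1.571, -0.0, 1.505]
ft_force: [-5.1, -3.0, 8.5]
opening: 0.599
```

Call:
carry_out(targets=[[[0,0,0],[0,0,0]],[[0,0,0],[0,0,0]],[[0,0,0],[0,0,0]],[[0,0,0],[0,0,0]],[[0,0,0],[0,0,0]],[[0,0,0],[0,0,0]],[[0,0,0],[0,0,0]]], jaw=8.54)

```text
time_s: 6.75
position: [0.4894, 0.2691, 0.0488]
ee_rot: [-1.571, 0.0, 1.505]
ft_force: [0.2, -0.5, 0.1]
opening: 0.998
```

Call:
carry_out(targets=[[[0,-2,0],[0,0,0]],[[0,-4,0],[0,0,0]],[[0,-4,0],[0,0,0]],[[0,-4,0],[0,0,0]],[[0,-4,0],[0,0,0]],[[0,-2,0],[0,0,0]],[[0,0,0],[0,0.08,0]],[[0,0,0],[0,0.08,0]],[[0,0,0],[0,0,0]]])

```text
time_s: 7.65
position: [0.4894, 0.2691, 0.2489]
ee_rot: [-1.571, -0.0, 1.344]
ft_force: [-0.8, 0.4, 0.0]
opening: 1.002
```

```bash
python3 - <<'E'
from h import *
s=robot.state();print(s["time_s"],s["ft_force"])
go((.584,-.005),77,.25)
c=robot.read_camera("wrist");save(c,'w3.png')
rects(c,[(190,110,300,220)],thr=150)
E
```

```text
7.65 [-0.83298432  0.43956956  0.03133674]
TCP [0.4894 0.2691 0.2489] jaw axis deg 77.0 shift cm before turn [-24.58  -0.11 -15.39] turn about tool y rad -0.0 shift cm after turn [-24.58  -0.11 -15.38]
[482.9 267. ] [102.5 100.1] 77.0 thr 150
```

View pics/w3.png

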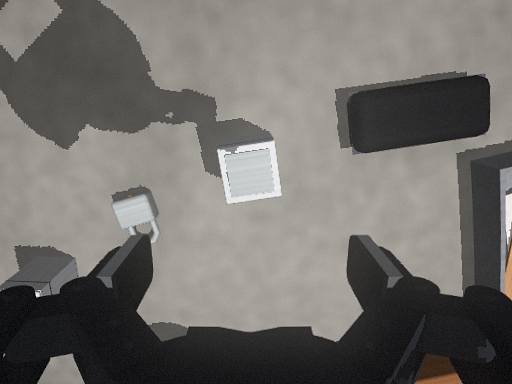

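Call:
carry_out(targets=[[[-3.07,0,-1.92],[0,0,0]],[[-3.07,0,-1.92],[0,0,0]],[[-3.07,0,-1.92],[0,0,0]],[[-3.07,0,-1.92],[0,0,0]],[[-3.07,0,-1.92],[0,0,0]],[[-3.07,0,-1.92],[0,0,0]],[[-3.07,0,-1.92],[0,0,0]],[[-3.07,0,-1.92],[0,0,0]],[[0,0,0],[0,0,0]],[[0,0,0],[0,0,0]],[[0,0,0],[0,0,0]]])

```text
time_s: 8.8
position: [0.584, -0.0039, 0.2487]
ee_rot: [-1.571, -0.0, 1.347]
ft_force: [-0.6, 0.4, 0.1]
opening: 1.001
```

```bash
python3 - <<'E'
from h import *
s=robot.state();print(s["time_s"],s["ft_force"])
go((.584,-.005),77,.048)
c=robot.read_camera("wrist");save(c,'w4.png')
print(robot.look_for("wrist","tin_centre_mid"))
E
```

```text
8.8 [-0.56892089  0.36650961  0.10613048]
TCP [ 0.584  -0.0039  0.2487] jaw axis deg 77.2 shift cm before turn [-0.11 20.07 -0.03] turn about tool y rad 0.003 shift cm after turn [-0.11 20.07 -0.03]
[{'rect': [214.3, 133.3, 275.3, 200.7], 'confidence': 0.96}]
```

View pics/w4.png

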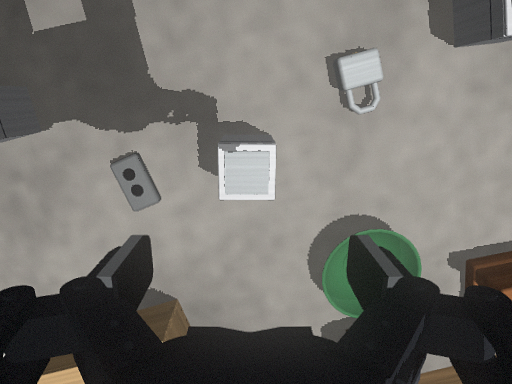

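Call:
carry_out(targets=[[[-0.2,4,0],[0,0,0]],[[0,4,0],[0,0,0]],[[0,4,0],[0,0,0]],[[0,4,0],[0,0,0]],[[0,2.5,0],[0,0,0]],[[0,1.5,0],[0,0,0]],[[0,0,0],[0,0,0]],[[0,0,0],[0,0,0]]])

```text
time_s: 9.7
position: [0.5843, -0.0062, 0.0501]
ee_rot: [-1.572, -0.0, 1.346]
ft_force: [0.6, -0.8, -0.1]
opening: 1.001
```

Call:
carry_out(targets=[[[0,0,0],[0,0,0]],[[0,0,0],[0,0,0]],[[0,0,0],[0,0,0]],[[0,0,0],[0,0,0]],[[0,0,0],[0,0,0]],[[0,0,0],[0,0,0]],[[0,0,0],[0,0,0]],[[0,0,0],[0,0,0]]], jaw=3)

```text
time_s: 10.5
position: [0.5843, -0.0066, 0.0502]
ee_rot: [-1.573, -0.0, 1.345]
ft_force: [-1.9, -0.3, 7.4]
opening: 0.601
```

Call:
carry_out(targets=[[[0,-0.5,0],[0,0,0]],[[0,-1,0],[0,0,0]],[[0,-1,0],[0,0,0]],[[0,-1,0],[0,0,0]],[[0,-0.5,0],[0,0,0]],[[0,0,0],[0,0,0]],[[0,0,0],[0,0,0]],[[0,0,0],[0,0,0]],[[0,0,0],[0,0,0]],[[0,0,0],[0,0,0]]])

```text
time_s: 11.5
position: [0.5836, -0.0066, 0.0885]
ee_rot: [-1.57, 0.0, 1.345]
ft_force: [-0.3, 0.3, -2.5]
opening: 0.604
```

```bash
python3 - <<'E'
from h import *
s=robot.state();print(s["time_s"],s["position"],s["ft_force"],s["torque"],s["opening"])
for i in range(2):
  c=robot.read_camera("wrist");print(robot.state()["ft_force"])
print(robot.look_for("wrist","tin_centre_mid"))
E
```

```text
11.5 [ 0.58360712 -0.00655919  0.08850238] [-0.30431717  0.318908   -2.51418192] [0.03646342 0.0506234  0.04879576] 0.6035466824309887
[-0.24508515  0.00991364 -1.62352858]
[-0.10404298 -0.45929844 -2.0537595 ]
[{'rect': [162.1, 171.1, 335.9, 333.3], 'confidence': 0.8}]
```

Call:
carry_out(targets=[[[0,1,0],[0,0,0]],[[0,1,0],[0,0,0]],[[0,1,0],[0,0,0]],[[0,0.5,0],[0,0,0]],[[0,0.3,0],[0,0,0]],[[0,0.15,0],[0,0,0]],[[0,0,0],[0,0,0]],[[0,0,0],[0,0,0]]])

```text
time_s: 12.45
position: [0.5839, -0.0065, 0.0502]
ee_rot: [-1.571, -0.0, 1.345]
ft_force: [-4.2, 0.2, 7.6]
opening: 0.604
```

Call:
carry_out(targets=[[[0,0,0],[0,0,0]],[[0,0,0],[0,0,0]],[[0,0,0],[0,0,0]],[[0,0,0],[0,0,0]],[[0,0,0],[0,0,0]],[[0,0,0],[0,0,0]],[[0,0,0],[0,0,0]]], jaw=8.54)

```text
time_s: 13.15
position: [0.5837, -0.0065, 0.0493]
ee_rot: [-1.571, 0.0, 1.345]
ft_force: [-0.4, -1.6, -1.2]
opening: 0.998
```

Call:
carry_out(targets=[[[0,-2,0],[0,0,0]],[[0,-4,0],[0,0,0]],[[0,-4,0],[0,0,0]],[[0,-4,0],[0,0,0]],[[0,-4,0],[0,0,0]],[[0,-2,0],[0,0,0]],[[0,0,0],[0,-0.1,0]],[[0,0,0],[0,-0.12,0]],[[0,0,0],[0,0,0]],[[0,0,0],[0,0,0]]])

```text
time_s: 14.15
position: [0.5837, -0.0065, 0.2492]
ee_rot: [-1.571, 0.0, 1.562]
ft_force: [0.7, 0.7, -0.4]
opening: 1.005
```

```bash
python3 - <<'E'
from h import *
s=robot.state();print(s["time_s"],s["ft_force"])
go((.475,-.254),90,.25)
c=robot.read_camera("wrist");print(robot.look_for("wrist","tin_centre_mid"))
E
```

```text
14.15 [ 0.73540904  0.72506742 -0.39202538]
TCP [ 0.5837 -0.0065  0.2492] jaw axis deg 89.5 shift cm before turn [-24.85  -0.08  10.64] turn about tool y rad -0.009 shift cm after turn [-24.75  -0.08  10.87]
[{'rect': [216.0, 129.9, 285.3, 203.7], 'confidence': 0.72}]
```

Centre tin stands in its place. On to the right tin.

Call:
carry_out(targets=[[[-3.1,0,1.33],[0,0,0]],[[-3.1,0,1.33],[0,0,0]],[[-3.1,0,1.33],[0,0,0]],[[-3.1,0,1.33],[0,0,0]],[[-3.1,0,1.33],[0,0,0]],[[-3.1,0,1.33],[0,0,0]],[[-3.1,0,1.33],[0,0,0]],[[-3.1,0,1.33],[0,0,0]],[[0,0,0],[0,0,0]],[[0,0,0],[0,0,0]],[[0,0,0],[0,0,0]]])

```text
time_s: 15.35
position: [0.4761, -0.2534, 0.2493]
ee_rot: [-1.571, -0.0, 1.565]
ft_force: [0.0, -0.3, -0.5]
opening: 0.998
```

```bash
python3 - <<'E'
from h import *
s=robot.state();print(s["time_s"],s["ft_force"])
go((.475,-.254),90,.048)
c=robot.read_camera("wrist");save(c,'w5.png')
print(robot.look_for("wrist","tin_right_mid"))
E
```

```text
15.35 [ 0.01093915 -0.25357836 -0.48521631]
TCP [ 0.4761 -0.2534  0.2493] jaw axis deg 89.6 shift cm before turn [-0.07 20.13  0.11] turn about tool y rad -0.006 shift cm after turn [-0.07 20.13  0.12]
[{'rect': [218.7, 132.4, 275.3, 199.8], 'confidence': 0.61}]
```

View pics/w5.png

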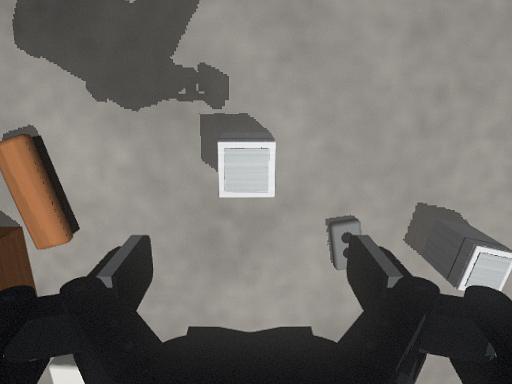

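Call:
carry_out(targets=[[[-0.25,4,0.1],[0,0,0]],[[0,4,0],[0,0,0]],[[0,4,0],[0,0,0]],[[0,4,0],[0,0,0]],[[0,2.5,0],[0,0,0]],[[0,1.5,0],[0,0,0]],[[0,0,0],[0,0,0]],[[0,0,0],[0,0,0]]])

```text
time_s: 16.25
position: [0.4755, -0.2564, 0.0505]
ee_rot: [-1.572, 0.001, 1.565]
ft_force: [0.3, -0.1, 0.7]
opening: 1.001
```

Call:
carry_out(targets=[[[0,0,0],[0,0,0]],[[0,0,0],[0,0,0]],[[0,0,0],[0,0,0]],[[0,0,0],[0,0,0]],[[0,0,0],[0,0,0]],[[0,0,0],[0,0,0]],[[0,0,0],[0,0,0]],[[0,0,0],[0,0,0]]], jaw=3)

```text
time_s: 17.05
position: [0.4754, -0.2567, 0.0506]
ee_rot: [-1.572, 0.001, 1.565]
ft_force: [-0.5, 0.8, 7.0]
opening: 0.604
```

Call:
carry_out(targets=[[[0,-0.5,0],[0,0,0]],[[0,-1,0],[0,0,0]],[[0,-1,0],[0,0,0]],[[0,-1,0],[0,0,0]],[[0,-0.5,0],[0,0,0]],[[0,0,0],[0,0,0]],[[0,0,0],[0,0,0]],[[0,0,0],[0,0,0]],[[0,0,0],[0,0,0]],[[0,0,0],[0,0,0]]])

```text
time_s: 18.05
position: [0.4748, -0.2564, 0.089]
ee_rot: [-1.57, -0.0, 1.565]
ft_force: [-0.7, -1.0, -6.4]
opening: 0.603
```

```bash
python3 - <<'E'
from h import *
s=robot.state();print(s["time_s"],s["position"],s["ft_force"],s["torque"],s["opening"])
for i in range(2):
  c=robot.read_camera("wrist");print(robot.state()["ft_force"])
print(robot.look_for("wrist","tin_right_mid"))
E
```

```text
18.05 [ 0.47476688 -0.25638872  0.08901843] [-0.72146513 -1.01374712 -6.35654773] [-0.03601017 -0.0420154   0.03804029] 0.6030797521263989
[-0.33900469 -0.91852273 -7.25604081]
[ 0.47412153 -0.36382908 -6.57624677]
[]
```

Call:
carry_out(targets=[[[0,-1,0],[0,0,0]],[[0,-2,0],[0,0,0]],[[0,-2,0],[0,0,0]],[[0,-2,0],[0,0,0]],[[0,-2,0],[0,0,0]],[[0,-1,0],[0,0,0]],[[0,0,0],[0,0,0]],[[0,0,0],[0,0,0]],[[0,0,0],[0,0,0]],[[0,0,0],[0,0,0]],[[0,0,0],[0,0,0]],[[0,0,0],[0,0,0]]])

```text
time_s: 19.4
position: [0.4748, -0.2564, 0.189]
ee_rot: [-1.57, -0.0, 1.565]
ft_force: [0.1, -0.5, -7.1]
opening: 0.601
```

```bash
python3 - <<'E'
from h import *
c=robot.read_camera("scene")
s=robot.state();print(s["time_s"],s["position"],s["ft_force"],s["opening"],abs(s["qvel"]).max())
cv2.imwrite('pics/s9.png',cv2.resize(c["color"][90:290,100:400,::-1],(750,500),interpolation=cv2.INTER_CUBIC))
E
```

```text
19.45 [ 0.47482349 -0.25638508  0.18911948] [-0.31064437 -0.84020326 -6.82778172] 0.604617987773629 0.002232188351651282
```

View pics/s9.png

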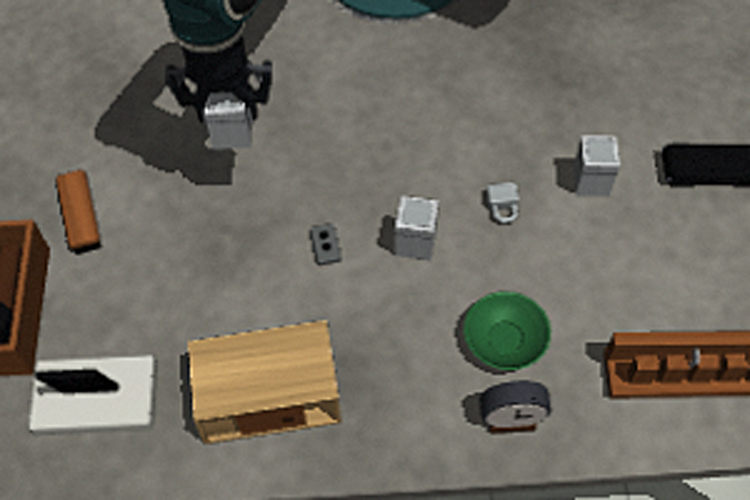

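The right tin is held upright in the air at about (228,120). The left tin at (598,165) and the centre tin at (416,227) stand upright, and the bystanders look unmoved.

```bash
python3 -c "
from plant import robot
print(robot.close_job())"
```

```text
the job is handed in; nothing more can be done
None
```

The right tin is the heaviest. I handed the job in at about 19.5 s with it held up and still, its underside about 14 cm above the shelf by the TCP height.

I lifted the tins left, centre, right, each about 4 cm. I stood the left and centre tins back upright before going on.

| Tin | Wrist reading while lifted (N) | Rough mass (kg) |
|---|---|---|
| Left | 1.0–1.3 | 0.1 |
| Centre | 1.6–2.5 | 0.2 |
| Right | 6.4–7.3 | 0.7 |

The force reading wanders by about 0.5–1 N when nothing is held, so the two light masses are only rough. The right tin stands well clear of them.

- **Held tin:** the last reading was 6.8 N with the joints practically at rest. The jaw opening matched the tin's width.
- **Last picture:** the left and centre tins stand upright on the shelf, and the bystanders look unmoved. I judged this by eye and did not measure it.
- **Missed detection:** the network did not find the right tin in the wrist picture just after the lift. The force, the jaw opening and the scene picture all show it was held.

No other check failed or disagreed. The hand-in reports no verdict.

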